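# Pack the closed paint containers into the caddy

## Robot

A 6-joint arm with a two-finger parallel gripper is mounted at the origin on the work surface. World frame = base frame: x ahead of the robot, y to its left, z up, the work surface at z = 0. Lengths are in m, angles in rad, forces in N, time in s.
With the tool pointing down it reaches from about 0.35 to 0.975 m from the base axis. Payload 4.9 kg.
Tool frame: the origin (TCP) lies at the very end of the fingers, on their centre line; the grasp point (between the pads) lies behind it (manip.pinch_z is the y of the grasp point in the tool frame, in m); y points along the fingers, x is the direction in which the jaws open and shut, and the axes are right-handed (so a half turn about y gives the same grasp; the last joint's range is limited). The gripper opens to 85 mm and grips with 20 to 120 N. Pads are 22 mm wide; open, the fingers measure 114 mm over their backs; the gripper's body (76 mm by 85 mm) begins 54 mm behind the grasp point. The pads swing forward as they close: fully open they stand 13 mm farther back than shut.
Start: joints at [-1.242, 0.053, 1.613, -0, 1.476, -0.119], TCP at [0.271, -0.563, 0.231] pointing down, gripper open.
Joint ranges: [-3.01, 3.01], [-1.01, 2.22], [0.06, 2.58], [-1.02, 4.17], [0.09, 2.62], [-3.14, 3.14]. Speed limits (rad/s): [2.57, 2.57, 3.14, 3.14, 3.14, 3.14].

## Interface

Orientations are given as a unit quaternion [w, x, y, z].
In Python, from plant import manip gives the robot as it stands.
- The arm moves only by the tool drive_tool, never from a script. Its argument "motion" is a list of rows, each a list of 3 entries, a list of its own where there are three numbers: the shift along the tool's x, y, z in units of 25 mm (1.0 is 25 mm), then the turn, a rotation vector about the tool's x, y, z in units of 5 degrees (1.0 is 5 degrees), then the closure, from -1 (fully open) to 1 (shut). A call has 1 to 12 rows; each row shifts and turns the commanded pose from where the row before left it, along the tool's axes as they then stand; what a row does not reach is not made up. A row lasts 1/10 s, in which the tool goes at most 50 mm and 8.59 degrees, less where a joint would pass 70% of its speed; a pose out of reach is approached as far as the arm can. A call is refused whole if a number of a shift passes 1 or a number of a turn 1, either way. A call with a gripper value outside its range is refused whole. The fingers move at their own pace and stop on an object; the grip force is fixed at half the most. Time passes only in rows, so rows that do not move let the fingers close. It gives the time, the measured TCP pose, the force and the opening at its end, in the units of the state.
- manip.state(): the state, without advancing time (a new reading comes with each control period).
- manip.grab_frame(name): name is "side" or "top" or "wrist"; returns a dict with "img" (384x512x3 uint8, blue, green, red), "range_z" (384x512 float32, m along the optical axis (not along the pixel's ray), 0 where there is no reading), "camera_matrix" (3x3 intrinsics, pixels), "world_from_camera" (4x4, takes a point from camera to world coordinates); the wrist camera has in their place "T_tool_cam" (4x4, takes a point from camera to tool coordinates, whose origin is the TCP and whose axes are the tool frame's). Camera axes: x right, y down, z forward; pixel columns grow to the right and rows downward; lengths in m; the calibration is good to about 2 mm. The wrist camera is an equidistant fisheye: a pixel r from the principal point sees the ray r / f radians off the axis. A picture is of the moment at which its call begins: read the wrist's pose just before it.
- manip.job_done(): hands the job in, once; it reports no verdict.
The state is a dict: "time": time; "joint_pos": joint angles; "joint_vel": joint speeds; "joint_efforts": joint torques, N m; "tool_pos": TCP position; "tool_rot": TCP orientation; "contact_force": force on the tool from outside, world axes, zero at the start; "ft_torque": the same for the moment, N m; "gripper_width": opening from 0.0 (shut) to 1.0 (fully open).
Only numpy, scipy, OpenCV 4.12 (cv2) and the standard library are available. Lean on these libraries where they do the work, as an engineer would, in place of code of your own. Each camera call takes 0.05 s, during which the arm holds its last target. There are 200 camera calls.

## Task

Pack up the painting kit: put the four closed containers (squat jar, bottle, square tin and oblong tin) into the wooden caddy, each standing upright and fully down in the pocket that has its shape and size: the squat jar in the wide round pocket, the bottle in the small round one, the square tin in the square one and the oblong tin in the oblong one. The jar and the tin that stand open and empty are to be washed later: leave them where they are.

Things in the scene. Friction and masses are not known exactly. Their poses are not given: they have to be found in the camera images.
- squat_jar: closed squat white plastic paint jar, round, 64 mm diameter, 50 mm high including its 62 mm wide black screw lid (the top 12 mm). Origin at the centre of its underside, z up.
- bottle: closed amber glass bottle of painting medium: round body 40 mm diameter up to 64 mm height, then a shoulder and a narrow neck with a 26 mm wide black cap; 100 mm high in all. Origin at the centre of its underside, z up.
- square_tin: closed square aluminium tin, 42 x 42 mm, straight sides 62 mm high, with a black screw cap 30 mm wide and 10 mm high in the middle of its top. Origin at the centre of its underside, z up. x and y along its sides.
- oblong_tin: closed low oblong metal tin, 70 mm long (its x) by 32 mm wide (its y), 40 mm high including its lid (the top 12 mm, 1 mm proud of the sides). Origin at the centre of its underside, z up.
- open_jar: open, empty white plastic jar without a lid, 64 mm diameter, 46 mm high: the look-alike of the squat jar. To be left where it stands. Origin at the centre of its underside, z up.
- open_tin: open, empty square aluminium tin without a top, 42 x 42 mm, 62 mm high: the look-alike of the square tin. To be left where it stands. Origin at the centre of its underside, z up.
- pocket_wide: insert with the wide round pocket, 84 mm diameter. Plywood insert 104 x 104 x 20 mm, grey-floored pocket in its middle, 12 mm deep. Origin at the centre of its underside, 8 mm above the table, z up; pocket floor at z = 8 mm, top at 20 mm. The four inserts lie 2 by 2, in any order, in one fixed low dark-wood caddy, 232 x 232 mm, rim level with their tops.
- pocket_round: insert with the small round pocket, 60 mm diameter. Plywood insert 104 x 104 x 20 mm, grey-floored pocket in its middle, 12 mm deep. Origin at the centre of its underside, 8 mm above the table, z up; pocket floor at z = 8 mm, top at 20 mm. The four inserts lie 2 by 2, in any order, in one fixed low dark-wood caddy, 232 x 232 mm, rim level with their tops.
- pocket_square: insert with the square pocket, 60 x 60 mm, sides along its x and y. Plywood insert 104 x 104 x 20 mm, grey-floored pocket in its middle, 12 mm deep. Origin at the centre of its underside, 8 mm above the table, z up; pocket floor at z = 8 mm, top at 20 mm. The four inserts lie 2 by 2, in any order, in one fixed low dark-wood caddy, 232 x 232 mm, rim level with their tops.
- pocket_oblong: insert with the oblong pocket, 90 mm along its x by 50 mm along its y. Plywood insert 104 x 104 x 20 mm, grey-floored pocket in its middle, 12 mm deep. Origin at the centre of its underside, 8 mm above the table, z up; pocket floor at z = 8 mm, top at 20 mm. The four inserts lie 2 by 2, in any order, in one fixed low dark-wood caddy, 232 x 232 mm, rim level with their tops.

How it is judged:
At the end, for the whole second after the job is handed in: The four closed containers rest upright (0.1 rad), released, on the floor of their own pockets (within 3 mm), within 13 mm of the pocket centre (16 mm for the two tins); the open jar and open tin stand upright within 25 mm of their start (horizontal distance between squat_jar and pocket_wide below 0.013 m and z of squat_jar in the frame of pocket_wide below 0.011 m and angle between each of squat_jar, bottle, square_tin, oblong_tin, open_jar, open_tin's own z axis and vertical below 0.1 rad and linear speed of each of squat_jar, bottle, square_tin, oblong_tin below 0.02 m/s and horizontal distance between bottle and pocket_round below 0.013 m and z of bottle in the frame of pocket_round below 0.011 m and horizontal distance between square_tin and pocket_square below 0.016 m and z of square_tin in the frame of pocket_square below 0.011 m and horizontal distance between oblong_tin and pocket_oblong below 0.016 m and z of oblong_tin in the frame of pocket_oblong below 0.011 m and distance of each of open_jar, open_tin from where it was at the start of the episode below 0.025 m); the robot touches nothing.
It fails at once if the open jar or the open tin is moved from its place (by more than 30 mm) (distance of any of open_jar, open_tin from where it was at the start of the episode above 0.03 m).
It also fails if it takes over 112 s, if anything falls off the work surface, if the arm or the gripper's body presses on something with over 40 N, if the wrist force passes 120 N, or if a joint passes its speed limit or range.

## Working session

There is one attempt and no reset: what is moved stays moved. The work goes in short steps, Python scripts to look and compute and a tool call to move; the robot and the scene stay as the last step left them, time stands still between calls to the robot, and variables do not carry over. Pictures are saved under pics/ and viewed, about 12 in all and at most 16, crops included, and the job is handed in when it is done.

Besides the shell and the picture viewer there is one more tool, called after "Emit:" by a JSON object that holds its "name" and its "arguments". drive_tool: Moves the arm, as the interface text tells. Its arguments: {"type":"object","properties":{"motion":{"type":"array","items":{"type":"array"}}},"required":["motion"]}

```bash
ls; mkdir -p pics; python3 - <<'E'
from plant import manip
import cv2,numpy as np
s=manip.state();print(s, manip.pinch_z)
for n in("top","side"):
    f=manip.grab_frame(n);cv2.imwrite(f"pics/{n}0.png",f["img"]);np.savez(f"{n}0.npz",**f)
    print(n,f["camera_matrix"],f["world_from_camera"])
E
```

```text
pics
{'time': 0.0, 'joint_pos': array([-1.24202403e+00,  5.33457827e-02,  1.61430404e+00, -1.53771955e-05,
        1.47603405e+00, -1.18983211e-01]), 'joint_vel': array([-1.75619808e-03, -7.66307768e-04, -4.39670320e-04, -9.36868318e-04,
        8.75931004e-05, -1.56495143e-03]), 'joint_efforts': array([ 1.03147668e-03, -3.93674004e+01, -3.70177889e+01,  5.93068899e-05,
        6.87391410e-03,  3.79019525e-06]), 'tool_pos': array([ 0.27038835, -0.56277793,  0.23006391]), 'tool_rot': array([ 0.598989  , -0.59806703,  0.37709323, -0.37593709]), 'contact_force': array([ 0.41109078, -0.96565148,  0.20529462]), 'ft_torque': array([ 0.02937825, -0.01849836, -0.02510396]), 'gripper_width': 0.9997878807309597} -0.0187
top [[398.91461594   0.         258.33098098]
 [  0.         398.91461594 195.3996027 ]
 [  0.           0.           1.        ]] [[ 1.27331102e-02 -9.82849882e-01  1.83967324e-01  3.28140167e-01]
 [-9.99915824e-01 -1.29743264e-02 -1.07501895e-04  1.29054605e-02]
 [ 2.49251034e-03 -1.83950470e-01 -9.82932354e-01  1.06427263e+00]
 [ 0.00000000e+00  0.00000000e+00  0.00000000e+00  1.00000000e+00]]
side [[418.35927427   0.         253.95408822]
 [  0.         418.35927427 191.64375901]
 [  0.           0.           1.        ]] [[-0.83363133 -0.38816663  0.39291918  0.04249888]
 [-0.55197605  0.61065202 -0.56782616  0.70150326]
 [-0.01952572 -0.69023965 -0.72331734  0.90879748]
 [ 0.          0.          0.          1.        ]]
```

View pics/top0.png

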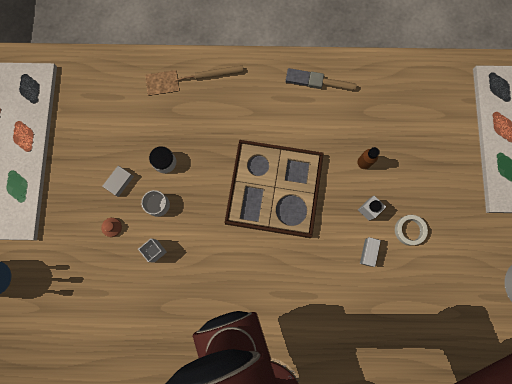

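View pics/side0.png

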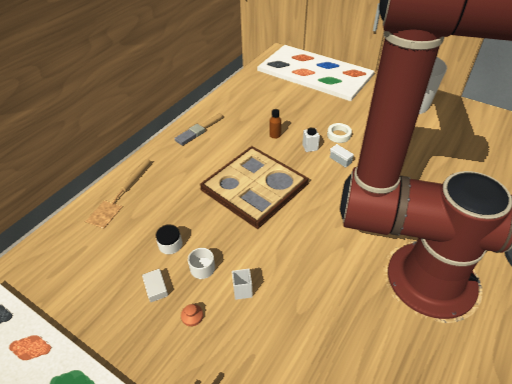

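Top view: the caddy is at (276,188), with small round (258,165), square (298,172), oblong (253,204) and wide (291,210) pockets. The closed jar is at (162,159), open jar (154,203), open tin (152,250), bottle (369,158) and square tin (373,207). There are two boxes, at (119,181) and (371,252), so I need heights to tell which is the oblong tin.

```bash
cat > h.py <<'E'
import numpy as np,cv2
def cloud(f):
    K,T,z=f["camera_matrix"],f["world_from_camera"],f["range_z"]
    v,u=np.indices(z.shape)
    P=np.stack([(u-K[0,2])/K[0,0]*z,(v-K[1,2])/K[1,1]*z,z],-1)@T[:3,:3].T+T[:3,3]
    P[z==0]=np.nan
    return P
def ray(f,uv,h):
    K,T=f["camera_matrix"],f["world_from_camera"]
    d=np.linalg.inv(K)@np.c_[np.atleast_2d(uv),np.ones(len(np.atleast_2d(uv)))].T
    d=(T[:3,:3]@d).T; return T[:3,3]+d*((h-T[2,3])/d[:,2:])
E
python3 - <<'E'
from h import *
for n in("top","side"):
    f=dict(np.load(f"{n}0.npz"));P=cloud(f);z=P[...,2]
    m=((z>.012)&(P[...,0]>.3)&(P[...,0]<.85)&(abs(P[...,1])<.55)).astype(np.uint8)
    k,L,st,c=cv2.connectedComponentsWithStats(m)
    print(n)
    for i in range(1,k):
        if st[i,4]<25: continue
        Q=P[L==i];top=np.percentile(Q[:,2],97)
        q=Q[Q[:,2]>top-.006]
        r=cv2.minAreaRect((q[:,:2]*1000).astype(np.float32))
        print(c[i].round(),st[i,4],"top %.3f"%top,"mean",q.mean(0).round(3),"rect",np.round(r[0]),np.round(r[1]),round(r[2]))
f=dict(np.load("top0.npz"));im=f["img"]
a=cv2.resize(im[130:280,80:190],None,fx=3.6,fy=3.6,interpolation=2);b=cv2.resize(im[130:280,330:440],None,fx=3.6,fy=3.6,interpolation=2)
cv2.imwrite("pics/c1.png",np.hstack([a,b]))
# caddy pockets: grey floor
hsv=cv2.cvtColor(im,cv2.COLOR_BGR2HSV)
m=np.zeros(im.shape[:2],np.uint8);m[130:245,220:335]=(hsv[130:245,220:335,1]<60)*255
m=cv2.morphologyEx(m,cv2.MORPH_OPEN,np.ones((3,3)))
cs,_=cv2.findContours(m,0,1)
for c in cs:
    if cv2.contourArea(c)<60: continue
    w=ray(f,c[:,0,:].astype(float),.016)
    r=cv2.minAreaRect((w[:,:2]*1000).astype(np.float32)); print("pocket",c[:,0].mean(0).round(),np.round(r[0]),np.round(r[1]),round(r[2],1))
E
```

```text
top
[332.  85.] 228 top 0.024 mean [ 0.844 -0.189  0.02 ] rect [ 844. -179.] [157.  12.] 89
[274. 188.] 7306 top 0.032 mean [ 0.549 -0.029  0.029] rect [545. -30.] [232. 232.] 82
[162. 159.] 530 top 0.053 mean [0.617 0.272 0.051] rect [617. 271.] [60. 61.] 28
[369. 157.] 305 top 0.103 mean [ 0.624 -0.277  0.101] rect [ 624. -277.] [25. 24.] 24
[117. 181.] 480 top 0.030 mean [0.559 0.391 0.027] rect [559. 391.] [46. 69.] 57
[154. 203.] 263 top 0.049 mean [0.499 0.284 0.046] rect [498. 284.] [62. 63.] 84
[372. 208.] 376 top 0.075 mean [ 0.491 -0.283  0.073] rect [ 492. -283.] [28. 29.] 3
[412. 230.] 450 top 0.029 mean [ 0.438 -0.39   0.026] rect [ 438. -390.] [77. 77.] 45
[111. 227.] 269 top 0.038 mean [0.435 0.401 0.036] rect [436. 401.] [25. 24.] 55
[370. 252.] 412 top 0.044 mean [ 0.378 -0.277  0.041] rect [ 378. -277.] [34. 70.] 76
[151. 250.] 268 top 0.064 mean [0.374 0.281 0.061] rect [375. 282.] [42. 43.] 42
side
[274. 123.] 275 top 0.101 mean [ 0.625 -0.272  0.1  ] rect [ 624. -274.] [24. 24.] 76
[215. 118.] 53 top 0.022 mean [ 0.845 -0.223  0.019] rect [ 845. -222.] [66. 11.] 
[... 319 characters left out ...]
[ 381. -275.] [36. 70.] 76
[254. 185.] 4604 top 0.031 mean [ 0.548 -0.019  0.028] rect [548. -27.] [234. 235.] 82
[168. 238.] 571 top 0.053 mean [0.618 0.275 0.05 ] rect [619. 273.] [60. 62.] 15
[200. 262.] 446 top 0.048 mean [0.499 0.287 0.046] rect [500. 286.] [62. 62.] 33
[154. 284.] 514 top 0.029 mean [0.559 0.394 0.026] rect [560. 394.] [45. 71.] 57
[241. 282.] 439 top 0.063 mean [0.376 0.284 0.062] rect [376. 284.] [42. 44.] 42
[191. 314.] 339 top 0.038 mean [0.436 0.404 0.036] rect [436. 402.] [25. 26.] 10
pocket [291. 210.] [486. -76.] [81. 77.] 0.2
pocket [252. 204.] [502.  30.] [49. 88.] 81.4
pocket [297. 172.] [592. -90.] [59. 57.] 81.5
pocket [258. 165.] [607.  15.] [53. 54.] 0.8
```

View pics/c1.png

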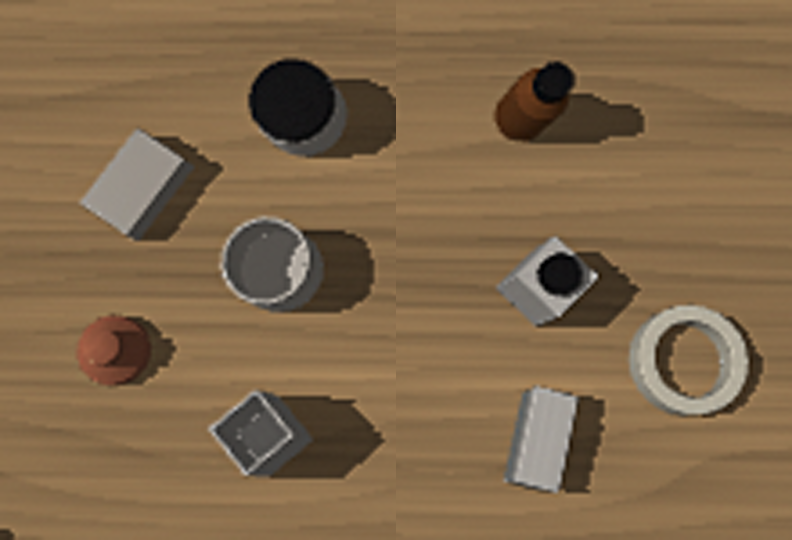

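The right-hand box at (371,252) is 70x34 mm and about 40 mm high, so that is the oblong tin; the left one is an eraser-like distractor. The pocket positions agree with the caddy geometry. Next I'll get the tool axes and the square tin's angle, and write a move helper.

```bash
cat >> h.py <<'E'
def plan(x,y,z,yaw):
    """from present pose to TCP x,y,z (m) with tool x axis at yaw (deg, mod 180): print turn, then shifts in turned tool axes"""
    from plant import manip
    from scipy.spatial.transform import Rotation as R
    s=manip.state();q=s["tool_rot"];M=R.from_quat(q[[1,2,3,0]]).as_matrix()
    now=np.degrees(np.arctan2(M[1,0],M[0,0]))
    d=(yaw-now+90)%180-90
    # tool y is down: turn about tool y by -d raises yaw by d
    a=np.radians(now+d);X=np.array([np.cos(a),np.sin(a),0]);Y=np.array([0,0,-1.]);Z=np.cross(X,Y)
    e=np.array([x,y,z])-s["tool_pos"]
    print("t %.2f tcp %s yaw %.1f tilt %.2f F %s grip %.2f q %s"%(s["time"],s["tool_pos"].round(4),now,np.degrees(np.arccos(-M[2,1])),s["contact_force"].round(1),s["gripper_width"],s["joint_pos"].round(2)))
    print("turn y units %.2f (%.1f deg)  then shift units"%(-d/5,d),(np.array([X@e,Y@e,Z@e])/.025).round(2), " in present axes",(M.T@e/.025).round(2))
    return s
E
python3 - <<'E'
from h import *
for n in("top","side"):
    f=dict(np.load(f"{n}0.npz"));P=cloud(f);z=P[...,2]
    m=(z>.058)&(z<.068)&(np.hypot(P[...,0]-.492,P[...,1]+.281)<.04)
    r=cv2.minAreaRect((P[m][:,:2]*1000).astype(np.float32));print(r)
    m=(z>.035)&(z<.046)&(np.hypot(P[...,0]-.379,P[...,1]+.276)<.05)
    print(cv2.minAreaRect((P[m][:,:2]*1000).astype(np.float32)))
plan(.3785,-.276,.10,76)
plan(.492,-.2815,.10,45)
E
```

```text
((491.39630126953125, -282.43841552734375), (41.062538146972656, 42.9710807800293), 44.68758773803711)
((378.30963134765625, -276.960693359375), (33.581703186035156, 69.50900268554688), 75.73301696777344)
((493.3036804199219, -279.7400207519531), (41.73577880859375, 43.67105484008789), 43.67259216308594)
((380.5595397949219, -274.8017883300781), (35.84903335571289, 70.15387725830078), 76.05705261230469)
t 0.10 tcp [ 0.2704 -0.5628  0.2302] yaw -64.3 tilt 0.11 F [ 0.4 -0.2  0.4] grip 1.00 q [-1.24  0.05  1.61 -0.    1.48 -0.12]
turn y units 7.93 (-39.7 deg)  then shift units [-12.18   5.21   1.42]  in present axes [-8.46  5.22  8.86]
t 0.10 tcp [ 0.2704 -0.5628  0.2302] yaw -64.3 tilt 0.11 F [ 0.4 -0.2  0.4] grip 1.00 q [-1.24  0.05  1.61 -0.    1.48 -0.12]
turn y units 14.13 (-70.7 deg)  then shift units [-14.22   5.21  -1.69]  in present axes [-6.3   5.22 12.86]
```

Emit:
{"name": "drive_tool", "arguments": {"motion": [[[-1,0.2,0.6],[0,1,0],-1],[[-1,0.2,0.6],[0,1,0],-1],[[-1,0.2,0.6],[0,1,0],-1],[[-1,0.2,0.6],[0,1,0],-1],[[-1,0.2,0.5],[0,1,0],-1],[[-1,0.2,0.5],[0,1,0],-1],[[-1,0.2,0.4],[0,1,0],-1],[[-1,0.2,0.2],[0,1,0],-1],[[0,0,0],[0,0,0],-1]]}}

```text
time: 1.0
tool_pos: [0.3397, -0.3481, 0.1897]
tool_rot: [0.435, -0.434, 0.559, -0.557]
contact_force: [-0.1, 0.1, 0.2]
gripper_width: 1.001
```

```bash
python3 - <<'E'
from h import *
plan(.379,-.2762,.10,75.9)
plan(.379,-.2762,.012,75.9)
E
```

```text
t 1.00 tcp [ 0.3397 -0.3481  0.1897] yaw -104.2 tilt 0.17 F [-0.1  0.1  0.2] grip 1.00 q [-0.95 -0.26  1.97  0.    1.43  0.87]
turn y units -0.02 (0.1 deg)  then shift units [-3.17  3.59  0.83]  in present axes [-3.17  3.6   0.83]
t 1.00 tcp [ 0.3397 -0.3481  0.1897] yaw -104.2 tilt 0.17 F [-0.1  0.1  0.2] grip 1.00 q [-0.95 -0.26  1.97  0.    1.43  0.87]
turn y units -0.02 (0.1 deg)  then shift units [-3.17  7.11  0.83]  in present axes [-3.16  7.12  0.83]
```

Emit:
{"name": "drive_tool", "arguments": {"motion": [[[-1,0.6,0.3],[0,0,0],-1],[[-1,0.8,0.3],[0,0,0],-1],[[-1,1,0.2],[0,0,0],-1],[[-0.15,1,0],[0,0,0],-1],[[0,1,0],[0,0,0],-1],[[0,1,0],[0,0,0],-1],[[0,1,0],[0,0,0],-1],[[0,0.6,0],[0,0,0],-1],[[0,0,0],[0,0,0],-1]]}}

```text
time: 1.9
tool_pos: [0.3764, -0.2784, 0.0136]
tool_rot: [0.433, -0.434, 0.56, -0.556]
contact_force: [0.0, 0.7, -1.3]
gripper_width: 0.997
```

Emit:
{"name": "drive_tool", "arguments": {"motion": [[[0,0,0],[0,0,0],1],[[0,0,0],[0,0,0],1],[[0,0,0],[0,0,0],1],[[0,0,0],[0,0,0],1],[[0,0,0],[0,0,0],1],[[0,0,0],[0,0,0],1],[[0,0,0],[0,0,0],1],[[0,0,0],[0,0,0],1]]}}

```text
time: 2.7
tool_pos: [0.3791, -0.2804, 0.0176]
tool_rot: [-0.434, 0.434, -0.558, 0.559]
contact_force: [-0.8, 0.4, 6.2]
gripper_width: 0.359
```

```bash
python3 - <<'E'
from h import *
from plant import manip
f=manip.grab_frame("side");cv2.imwrite("pics/s1.png",cv2.resize(f["img"][60:240,240:440],None,fx=3,fy=3))
plan(.5027,.0305,.10,81.5)
E
```

```text
t 2.75 tcp [ 0.3791 -0.2804  0.0176] yaw -104.3 tilt 0.14 F [-0.8  0.7  6.7] grip 0.36 q [-0.79 -0.08  2.13 -0.    1.09  1.03]
turn y units -1.17 (5.8 deg)  then shift units [-13.03  -3.29   3.05]  in present axes [-13.27  -3.31   1.72]
```

View pics/s1.png

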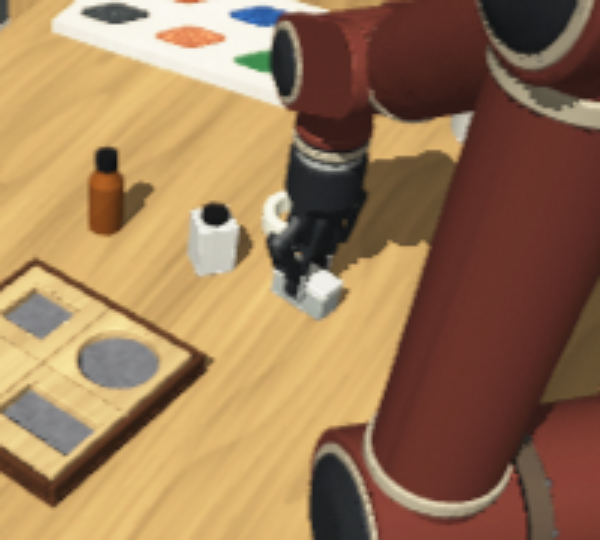

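The tin is gripped at mid-length, across its width. Now I'll lift it and carry it to the oblong pocket.

Emit:
{"name": "drive_tool", "arguments": {"motion": [[[0,-1,0],[0,0,0],1],[[-0.2,-1,0],[0,0,0],1],[[-1,-1,0],[0,-0.6,0],1],[[-1,-0.3,0.2],[0,-0.6,0],1],[[-1,0,0.3],[0,0,0],1],[[-1,0,0.3],[0,0,0],1],[[-1,0,0.3],[0,0,0],1],[[-1,0,0.3],[0,0,0],1],[[-1,0,0.3],[0,0,0],1],[[-1,0,0.3],[0,0,0],1],[[-1,0,0.3],[0,0,0],1],[[-1,0,0.3],[0,0,0],1]]}}

```text
time: 3.95
tool_pos: [0.4835, -0.0366, 0.098]
tool_rot: [0.462, -0.463, 0.535, -0.535]
contact_force: [0.7, 0.0, -1.3]
gripper_width: 0.36
```

Emit:
{"name": "drive_tool", "arguments": {"motion": [[[-1,0,0.3],[0,0,0],1],[[-0.8,0,0.1],[0,0,0],1],[[0,0,0],[0,0,0],1],[[0,0,0],[0,0,0],1]]}}

```text
time: 4.35
tool_pos: [0.4997, 0.0054, 0.0981]
tool_rot: [0.462, -0.463, 0.535, -0.535]
contact_force: [0.2, 0.0, -1.1]
gripper_width: 0.364
```

```bash
python3 - <<'E'
from h import *
from plant import manip
f=manip.grab_frame("side");cv2.imwrite("pics/s2.png",cv2.resize(f["img"][60:240,160:360],None,fx=3,fy=3))
plan(.5027,.0305,.0336,81.5)
P=cloud(f);z=P[...,2]
E
```

```text
t 4.40 tcp [0.4997 0.0049 0.0983] yaw -98.3 tilt 0.07 F [ 0.3 -0.4 -0.3] grip 0.36 q [-0.14 -0.13  2.02 -0.    1.25  1.58]
turn y units 0.03 (-0.2 deg)  then shift units [-1.03  2.59 -0.03]  in present axes [-1.03  2.59 -0.03]
```

View pics/s2.png

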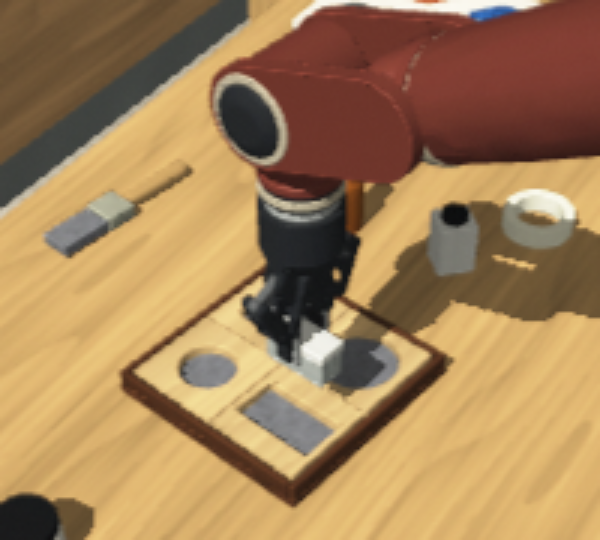

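Emit:
{"name": "drive_tool", "arguments": {"motion": [[[-1,0,0],[0,0,0],1],[[0,0.8,0],[0,0,0],1],[[0,0.8,0],[0,0,0],1],[[0,0.5,0],[0,0,0],1],[[0,0.2,0],[0,0,0],1],[[0,0.1,0],[0,0,0],1],[[0,0.1,0],[0,0,0],1],[[0,0,0],[0,0,0],1],[[0,0,0],[0,0,0],1]]}}

```text
time: 5.3
tool_pos: [0.5045, 0.0299, 0.037]
tool_rot: [-0.463, 0.462, -0.535, 0.535]
contact_force: [0.8, 0.3, -1.5]
gripper_width: 0.361
```

```bash
python3 - <<'E'
from h import *
plan(.5027,.0305,.0336,81.5)
E
```

```text
t 5.30 tcp [0.5045 0.0299 0.037 ] yaw -98.3 tilt 0.07 F [ 0.8  0.3 -1.5] grip 0.36 q [-0.09 -0.02  2.04 -0.    1.13  1.63]
turn y units 0.03 (-0.2 deg)  then shift units [-0.01  0.14 -0.08]  in present axes [-0.01  0.14 -0.08]
```

Emit:
{"name": "drive_tool", "arguments": {"motion": [[[0,0.1,0],[0,0,0],1],[[0,0.08,0],[0,0,0],1],[[0,0.06,0],[0,0,0],1],[[0,0,0],[0,0,0],1]]}}

```text
time: 5.7
tool_pos: [0.5046, 0.03, 0.0336]
tool_rot: [0.462, -0.463, 0.535, -0.535]
contact_force: [-10.8, 1.2, 20.1]
gripper_width: 0.359
```

Emit:
{"name": "drive_tool", "arguments": {"motion": [[[0,0,0],[0,0,0],-1],[[0,0,0],[0,0,0],-1],[[0,0,0],[0,0,0],-1],[[0,0,0],[0,0,0],-1],[[0,0,0],[0,0,0],-1],[[0,0,0],[0,0,0],-1],[[0,-0.5,0],[0,0,0],-1],[[0,-1,0],[0,0,0],-1],[[0,-1,0],[0,0,0],-1],[[0,-1,0],[0,0,0],-1],[[0,-1,0],[0,0,0],-1]]}}

```text
time: 6.8
tool_pos: [0.5041, 0.03, 0.1449]
tool_rot: [-0.463, 0.462, -0.535, 0.535]
contact_force: [0.1, -0.5, 0.5]
gripper_width: 0.997
```

```bash
python3 - <<'E'
from h import *
from plant import manip
f=manip.grab_frame("side");cv2.imwrite("pics/s3.png",cv2.resize(f["img"][120:240,180:330],None,fx=4,fy=4))
P=cloud(f);z=P[...,2]
m=(z>.035)&(z<.075)&(np.hypot(P[...,0]-.5027,P[...,1]-.0305)<.05)
q=P[m];print(np.percentile(q[:,2],[5,50,95]),cv2.minAreaRect((q[q[:,2]>.05][:,:2]*1000).astype(np.float32)))
plan(.4925,-.281,.12,44)
plan(.4925,-.281,.12,-46)
E
```

```text
[0.03798407 0.05491783 0.05839367] ((505.4110412597656, 32.35826873779297), (36.70226287841797, 70.97393798828125), 79.7862548828125)
t 6.85 tcp [0.5069 0.0298 0.1499] yaw -98.3 tilt 0.52 F [1.5 0.2 3. ] grip 1.00 q [-0.09 -0.17  1.97  0.    1.34  1.63]
turn y units 7.53 (-37.7 deg)  then shift units [9.05 1.2  8.54]  in present axes [12.39  1.2   1.22]
t 6.85 tcp [0.5069 0.0298 0.1499] yaw -98.3 tilt 0.52 F [1.5 0.2 3. ] grip 1.00 q [-0.09 -0.17  1.97  0.    1.34  1.63]
turn y units -10.47 (52.3 deg)  then shift units [ 8.54  1.2  -9.05]  in present axes [12.39  1.2   1.22]
```

View pics/s3.png

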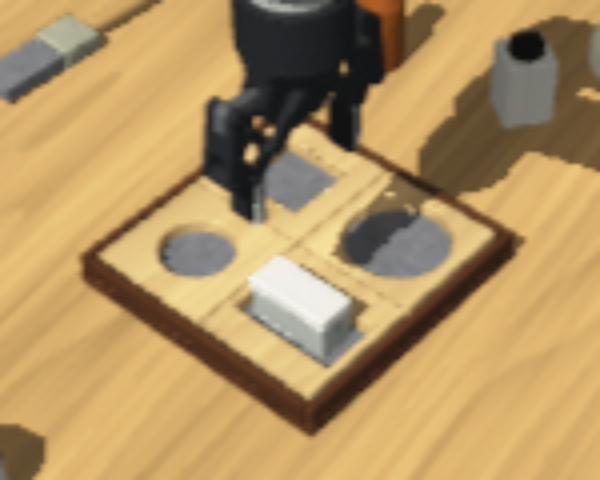

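Oblong tin is seated: top at about 57 mm, centred to within about 3 mm. Next is the square tin.

Emit:
{"name": "drive_tool", "arguments": {"motion": [[[1,0,0],[0,0,0],-1],[[1,0,0],[0,0,0],-1],[[1,0,0],[0,0,0],-1],[[1,0,0],[0,0,0],-1],[[0.94,0.15,0.49],[0,0.94,0],-1],[[0.94,0.15,0.49],[0,0.94,0],-1],[[0.94,0.15,0.49],[0,0.94,0],-1],[[0.94,0.15,0.49],[0,0.94,0],-1],[[0.94,0.15,0.49],[0,0.94,0],-1],[[0.94,0.15,0.49],[0,0.94,0],-1],[[0.94,0.15,0.49],[0,0.94,0],-1],[[0.94,0.15,0.49],[0,0.94,0],-1]]}}

```text
time: 8.05
tool_pos: [0.4995, -0.2782, 0.1134]
tool_rot: [-0.264, 0.264, -0.656, 0.656]
contact_force: [-0.4, -0.6, -0.4]
gripper_width: 1.0
```

Emit:
{"name": "drive_tool", "arguments": {"motion": [[[0,0,0],[0,0,0],-1],[[0,0,0],[0,0,0],-1]]}}

```text
time: 8.25
tool_pos: [0.4994, -0.2772, 0.1132]
tool_rot: [0.265, -0.265, 0.656, -0.655]
contact_force: [0.5, -0.3, -0.0]
gripper_width: 0.996
```

```bash
python3 - <<'E'
from h import *
plan(.4925,-.281,.024,44)
E
```

```text
t 8.25 tcp [ 0.4994 -0.2772  0.1132] yaw -136.0 tilt 0.03 F [ 0.5 -0.3 -0. ] grip 1.00 q [-0.64  0.03  1.84  0.    1.27  1.74]
turn y units 0.01 (-0.0 deg)  then shift units [ 0.3   3.57 -0.08]  in present axes [ 0.31  3.57 -0.08]
```

Emit:
{"name": "drive_tool", "arguments": {"motion": [[[0.3,0,-0.1],[0,0,0],-1],[[0,1,0],[0,0,0],-1],[[0,1,0],[0,0,0],-1],[[0,1,0],[0,0,0],-1],[[0,0.55,0],[0,0,0],-1],[[0,0,0],[0,0,0],-1],[[0,0,0],[0,0,0],1],[[0,0,0],[0,0,0],1],[[0,0,0],[0,0,0],1],[[0,0,0],[0,0,0],1],[[0,0,0],[0,0,0],1],[[0,0,0],[0,0,0],1]]}}

```text
time: 9.45
tool_pos: [0.4934, -0.2813, 0.0259]
tool_rot: [-0.266, 0.265, -0.655, 0.656]
contact_force: [-0.8, -0.6, 5.6]
gripper_width: 0.479
```

Emit:
{"name": "drive_tool", "arguments": {"motion": [[[0,0,0],[0,0,0],1],[[0,0,0],[0,0,0],1],[[0,0,0],[0,0,0],1]]}}

```text
time: 9.75
tool_pos: [0.4934, -0.2813, 0.0258]
tool_rot: [-0.266, 0.265, -0.655, 0.656]
contact_force: [-0.8, 0.4, 4.9]
gripper_width: 0.485
```

```bash
python3 - <<'E'
from h import *
plan(.5903,-.0875,.11,-98.4)
E
```

```text
t 9.75 tcp [ 0.4934 -0.2813  0.0258] yaw -135.9 tilt 0.17 F [-0.8  0.4  4.9] grip 0.49 q [-0.65  0.13  1.89  0.    1.11  1.72]
turn y units -7.51 (37.5 deg)  then shift units [-8.23 -3.37  2.7 ]  in present axes [-8.18 -3.37 -2.87]
```

Emit:
{"name": "drive_tool", "arguments": {"motion": [[[0,-1,0],[0,0,0],1],[[0,-1,0],[0,0,0],1],[[-0.2,-1,0],[0,0,0],1],[[-1,-0.4,0],[0,-0.94,0],1],[[-1,0,0],[0,-0.94,0],1],[[-1,0,0],[0,-0.94,0],1],[[-1,0,0],[0,-0.94,0],1],[[-1,0,0],[0,-0.94,0],1],[[-1,0,0],[0,-0.94,0],1],[[-1,0,0],[0,-0.94,0],1],[[-1,0,0],[0,-0.94,0],1],[[0,0,0],[0,0,0],1]]}}

```text
time: 10.95
tool_pos: [0.5922, -0.103, 0.1079]
tool_rot: [0.463, -0.463, 0.535, -0.533]
contact_force: [0.6, -0.7, -2.2]
gripper_width: 0.485
```

Emit:
{"name": "drive_tool", "arguments": {"motion": [[[0,0,0],[0,0,0],1]]}}

```text
time: 11.05
tool_pos: [0.592, -0.1054, 0.1082]
tool_rot: [0.462, -0.463, 0.535, -0.535]
contact_force: [-0.3, 0.1, -2.8]
gripper_width: 0.482
```

```bash
python3 - <<'E'
from h import *
plan(.5903,-.0875,.042,-98.4)
E
```

```text
t 11.05 tcp [ 0.592  -0.1054  0.1082] yaw -98.3 tilt 0.09 F [-0.3  0.1 -2.8] grip 0.48 q [-0.3   0.1   1.77 -0.    1.27  1.42]
turn y units 0.02 (-0.1 deg)  then shift units [-0.7   2.65 -0.17]  in present axes [-0.7   2.65 -0.17]
```

Emit:
{"name": "drive_tool", "arguments": {"motion": [[[-0.7,0,-0.15],[0,0,0],1],[[0,0.8,0],[0,0,0],1],[[0,0.8,0],[0,0,0],1],[[0,0.5,0],[0,0,0],1],[[0,0.2,0],[0,0,0],1],[[0,0.1,0],[0,0,0],1],[[0,0.1,0],[0,0,0],1],[[0,0.06,0],[0,0,0],1],[[0,0,0],[0,0,0],1],[[0,0,0],[0,0,0],1]]}}

```text
time: 12.05
tool_pos: [0.5918, -0.0881, 0.0456]
tool_rot: [-0.462, 0.462, -0.535, 0.535]
contact_force: [-0.8, 0.5, -1.6]
gripper_width: 0.488
```

Emit:
{"name": "drive_tool", "arguments": {"motion": [[[0,0.06,0],[0,0,0],1],[[0,0,0],[0,0,0],1]]}}

```text
time: 12.25
tool_pos: [0.5914, -0.088, 0.0436]
tool_rot: [0.462, -0.462, 0.535, -0.535]
contact_force: [0.0, 0.3, -1.3]
gripper_width: 0.486
```

Emit:
{"name": "drive_tool", "arguments": {"motion": [[[0,0.06,0],[0,0,0],1],[[0,0.06,0],[0,0,0],1],[[0,0,0],[0,0,0],1]]}}

```text
time: 12.55
tool_pos: [0.5917, -0.0881, 0.0419]
tool_rot: [0.462, -0.462, 0.535, -0.535]
contact_force: [-3.6, 0.3, 5.1]
gripper_width: 0.486
```

Emit:
{"name": "drive_tool", "arguments": {"motion": [[[0,0,0],[0,0,0],-1],[[0,0,0],[0,0,0],-1],[[0,0,0],[0,0,0],-1],[[0,0,0],[0,0,0],-1],[[0,0,0],[0,0,0],-1],[[0,-0.6,0],[0,0,0],-1],[[0,-1,0],[0,0,0],-1],[[0,-1,0],[0,0,0],-1],[[0,-1,0],[0,0,0],-1],[[0,-1,0],[0,0,0],-1],[[0,-0.5,0],[0,0,0],-1],[[0,0,0],[0,0,0],-1]]}}

```text
time: 13.75
tool_pos: [0.593, -0.0885, 0.1715]
tool_rot: [-0.463, 0.461, -0.533, 0.537]
contact_force: [-0.1, 0.5, -0.0]
gripper_width: 1.002
```

```bash
python3 - <<'E'
from h import *
from plant import manip
f=manip.grab_frame("side")
P=cloud(f);z=P[...,2]
m=(z>.06)&(z<.1)&(np.hypot(P[...,0]-.59,P[...,1]+.0875)<.035)
q=P[m];r=q[q[:,2]>.083];print(np.percentile(q[:,2],[5,50,97]),cv2.minAreaRect((r[:,:2]*1000).astype(np.float32)))
plan(.624,-.275,.15,-98.4)
E
```

```text
[0.06247796 0.07775152 0.09040212] ((591.84814453125, -86.8809814453125), (26.63169288635254, 29.891845703125), 12.400003433227539)
t 13.80 tcp [ 0.592  -0.0882  0.1692] yaw -98.3 tilt 0.13 F [-0.7  0.2 -0.3] grip 1.00 q [-0.27  0.03  1.74  0.    1.37  1.44]
turn y units 0.01 (-0.1 deg)  then shift units [7.21 0.77 2.36]  in present axes [7.21 0.78 2.35]
```

Square tin is seated, with its cap top at about 89 mm. On to the bottle.

Emit:
{"name": "drive_tool", "arguments": {"motion": [[[1,0,0.3],[0,0,0],-1],[[1,0,0.3],[0,0,0],-1],[[1,0,0.3],[0,0,0],-1],[[1,0,0.3],[0,0,0],-1],[[1,0,0.3],[0,0,0],-1],[[1,0.2,0.3],[0,0,0],-1],[[1,0.2,0.3],[0,0,0],-1],[[0.2,0.3,0.2],[0,0,0],-1],[[0,0,0],[0,0,0],-1],[[0,0,0],[0,0,0],-1]]}}

```text
time: 14.8
tool_pos: [0.6216, -0.2732, 0.1489]
tool_rot: [0.462, -0.463, 0.536, -0.534]
contact_force: [0.3, 0.2, 0.5]
gripper_width: 1.001
```

```bash
python3 - <<'E'
from h import *
plan(.624,-.275,.034,-98.4)
E
```

```text
t 14.80 tcp [ 0.6216 -0.2732  0.1489] yaw -98.3 tilt 0.18 F [0.3 0.2 0.5] grip 1.00 q [-0.52  0.24  1.55  0.    1.36  1.19]
turn y units 0.02 (-0.1 deg)  then shift units [0.06 4.6  0.11]  in present axes [0.06 4.6  0.12]
```

Emit:
{"name": "drive_tool", "arguments": {"motion": [[[0,0.6,0.1],[0,0,0],-1],[[0,1,0],[0,0,0],-1],[[0,1,0],[0,0,0],-1],[[0,1,0],[0,0,0],-1],[[0,0.95,0],[0,0,0],-1],[[0,0,0],[0,0,0],-1],[[0,0,0],[0,0,0],1],[[0,0,0],[0,0,0],1],[[0,0,0],[0,0,0],1],[[0,0,0],[0,0,0],1],[[0,0,0],[0,0,0],1],[[0,0,0],[0,0,0],1]]}}

```text
time: 16.0
tool_pos: [0.626, -0.2757, 0.0393]
tool_rot: [-0.463, 0.462, -0.534, 0.536]
contact_force: [-0.6, 0.3, 5.5]
gripper_width: 0.444
```

Emit:
{"name": "drive_tool", "arguments": {"motion": [[[0,0,0],[0,0,0],1],[[0,0,0],[0,0,0],1],[[0,0,0],[0,0,0],1]]}}

```text
time: 16.3
tool_pos: [0.626, -0.2758, 0.0393]
tool_rot: [-0.463, 0.462, -0.534, 0.536]
contact_force: [-0.4, -0.2, 5.9]
gripper_width: 0.446
```

```bash
python3 - <<'E'
from h import *
from plant import manip
f=manip.grab_frame("side");cv2.imwrite("pics/s4.png",cv2.resize(f["img"][50:200,180:330],None,fx=4,fy=4))
plan(.6055,.0153,.17,-98.4)
E
```

```text
t 16.35 tcp [ 0.626  -0.2758  0.0393] yaw -98.4 tilt 0.22 F [-0.7 -0.1  6.4] grip 0.45 q [-0.52  0.36  1.6   0.    1.18  1.19]
turn y units 0.01 (-0.0 deg)  then shift units [-11.4   -5.23  -2.51]  in present axes [-11.39  -5.25  -2.49]
```

View pics/s4.png

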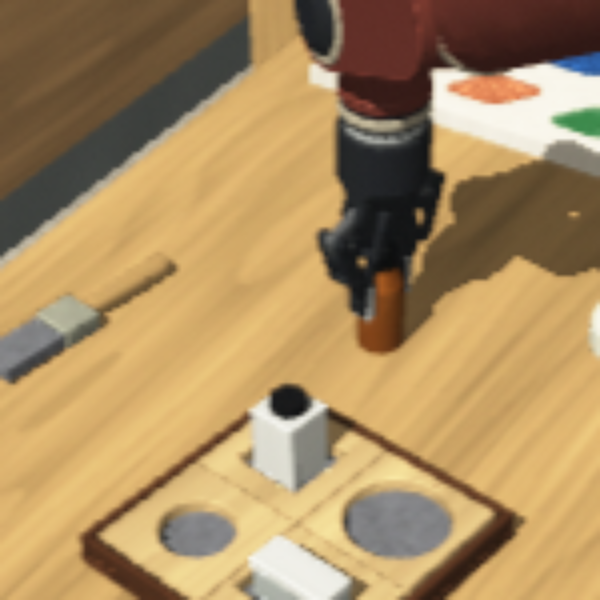

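The bottle is held upright by its body. I'll carry it high, over the square tin.

Emit:
{"name": "drive_tool", "arguments": {"motion": [[[0,-1,0],[0,0,0],1],[[0,-1,0],[0,0,0],1],[[0,-1,0],[0,0,0],1],[[-0.4,-1,0],[0,0,0],1],[[-1,-1,-0.2],[0,0,0],1],[[-1,-0.2,-0.2],[0,0,0],1],[[-1,0,-0.3],[0,0,0],1],[[-1,0,-0.3],[0,0,0],1],[[-1,0,-0.3],[0,0,0],1],[[-1,0,-0.3],[0,0,0],1],[[-1,0,-0.3],[0,0,0],1],[[-1,0,-0.2],[0,0,0],1]]}}

```text
time: 17.55
tool_pos: [0.6021, -0.0582, 0.1659]
tool_rot: [0.462, -0.463, 0.536, -0.535]
contact_force: [0.2, 0.5, -2.4]
gripper_width: 0.446
```

Emit:
{"name": "drive_tool", "arguments": {"motion": [[[-1,0,-0.2],[0,0,0],1],[[-1,0,-0.1],[0,0,0],1],[[-0.8,0,0],[0,0,0],1],[[0,0,0],[0,0,0],1],[[0,0,0],[0,0,0],1]]}}

```text
time: 18.05
tool_pos: [0.6054, 0.011, 0.1661]
tool_rot: [0.462, -0.463, 0.535, -0.535]
contact_force: [0.1, 1.2, -2.2]
gripper_width: 0.443
```

```bash
python3 - <<'E'
from h import *
plan(.6055,.0153,.0553,-98.4)
E
```

```text
t 18.05 tcp [0.6054 0.011  0.1661] yaw -98.3 tilt 0.07 F [ 0.1  1.2 -2.2] grip 0.44 q [-0.1   0.06  1.72 -0.    1.37  1.61]
turn y units 0.02 (-0.1 deg)  then shift units [-0.17  4.43 -0.02]  in present axes [-0.17  4.43 -0.02]
```

Emit:
{"name": "drive_tool", "arguments": {"motion": [[[-0.17,0.5,0],[0,0,0],1],[[0,1,0],[0,0,0],1],[[0,1,0],[0,0,0],1],[[0,1,0],[0,0,0],1],[[0,0.4,0],[0,0,0],1],[[0,0.2,0],[0,0,0],1],[[0,0.1,0],[0,0,0],1],[[0,0.06,0],[0,0,0],1],[[0,0.06,0],[0,0,0],1],[[0,0,0],[0,0,0],1],[[0,0,0],[0,0,0],1]]}}

```text
time: 19.15
tool_pos: [0.6069, 0.0151, 0.0595]
tool_rot: [-0.463, 0.462, -0.535, 0.535]
contact_force: [0.5, -0.2, -1.9]
gripper_width: 0.445
```

Emit:
{"name": "drive_tool", "arguments": {"motion": [[[0,0.06,0],[0,0,0],1],[[0,0,0],[0,0,0],1]]}}

```text
time: 19.35
tool_pos: [0.6065, 0.0152, 0.0573]
tool_rot: [0.462, -0.462, 0.535, -0.535]
contact_force: [0.1, -0.4, -3.2]
gripper_width: 0.443
```

Emit:
{"name": "drive_tool", "arguments": {"motion": [[[0,0.06,0],[0,0,0],1],[[0,0.06,0],[0,0,0],1],[[0,0,0],[0,0,0],1]]}}

```text
time: 19.65
tool_pos: [0.607, 0.0151, 0.0553]
tool_rot: [-0.462, 0.462, -0.535, 0.535]
contact_force: [-2.0, -0.1, 3.3]
gripper_width: 0.448
```

Emit:
{"name": "drive_tool", "arguments": {"motion": [[[0,0,0],[0,0,0],-1],[[0,0,0],[0,0,0],-1],[[0,0,0],[0,0,0],-1],[[0,0,0],[0,0,0],-1],[[0,0,0],[0,0,0],-1],[[0,-0.6,0],[0,0,0],-1],[[0,-1,0],[0,0,0],-1],[[0,-1,0],[0,0,0],-1],[[0,-1,0],[0,0,0],-1],[[0,-1,0],[0,0,0],-1],[[0,-0.6,0],[0,0,0],-1],[[0,0,0],[0,0,0],-1]]}}

```text
time: 20.85
tool_pos: [0.6084, 0.015, 0.1883]
tool_rot: [-0.464, 0.461, -0.533, 0.537]
contact_force: [-0.4, 0.4, 1.3]
gripper_width: 1.006
```

```bash
python3 - <<'E'
from h import *
from plant import manip
f=manip.grab_frame("side")
P=cloud(f);z=P[...,2]
m=(z>.06)&(z<.13)&(np.hypot(P[...,0]-.6055,P[...,1]-.0153)<.025)
q=P[m];r=q[(q[:,2]>.11)];print(np.percentile(q[:,2],[5,50,97]),cv2.minAreaRect((r[:,:2]*1000).astype(np.float32)))
plan(.6175,.2725,.12,-98.4)
E
```

```text
[0.06312961 0.08789462 0.11802618] ((605.9691162109375, 15.052387237548828), (22.13916015625, 26.385292053222656), 16.906085968017578)
t 20.90 tcp [0.6073 0.0151 0.1859] yaw -98.3 tilt 0.16 F [-0.1  0.1 -0.8] grip 1.00 q [-0.1   0.04  1.7  -0.    1.4   1.62]
turn y units 0.01 (-0.1 deg)  then shift units [-10.25   2.64  -1.1 ]  in present axes [-10.25   2.63  -1.1 ]
```

Bottle is seated: its top reads about 117 mm and it is centred. Last is the jar.

Emit:
{"name": "drive_tool", "arguments": {"motion": [[[-1,0,-0.1],[0,0,0],-1],[[-1,0,-0.1],[0,0,0],-1],[[-1,0,-0.1],[0,0,0],-1],[[-1,0.3,-0.1],[0,0,0],-1],[[-1,0.3,-0.1],[0,0,0],-1],[[-1,0.4,-0.1],[0,0,0],-1],[[-1,0.4,-0.1],[0,0,0],-1],[[-1,0.4,-0.1],[0,0,0],-1],[[-1,0.4,-0.1],[0,0,0],-1],[[-1,0.4,-0.1],[0,0,0],-1],[[-0.2,0,-0.1],[0,0,0],-1],[[0,0,0],[0,0,0],-1]]}}

```text
time: 22.1
tool_pos: [0.6149, 0.2716, 0.1172]
tool_rot: [0.461, -0.464, 0.535, -0.534]
contact_force: [1.0, -0.0, 0.2]
gripper_width: 0.998
```

```bash
python3 - <<'E'
from h import *
plan(.6175,.2725,.009,-98.4)
E
```

```text
t 22.10 tcp [0.6149 0.2716 0.1172] yaw -98.3 tilt 0.21 F [ 1.  -0.   0.2] grip 1.00 q [ 0.31  0.25  1.59 -0.    1.31  2.02]
turn y units 0.03 (-0.1 deg)  then shift units [-0.05  4.33  0.1 ]  in present axes [-0.06  4.33  0.11]
```

Emit:
{"name": "drive_tool", "arguments": {"motion": [[[0,0.8,0.1],[0,0,0],-1],[[0,0.8,0],[0,0,0],-1],[[0,0.8,0],[0,0,0],-1],[[0,0.8,0],[0,0,0],-1],[[0,0.8,0],[0,0,0],-1],[[0,0.3,0],[0,0,0],-1],[[0,0,0],[0,0,0],-1],[[0,0,0],[0,0,0],1],[[0,0,0],[0,0,0],1],[[0,0,0],[0,0,0],1],[[0,0,0],[0,0,0],1],[[0,0,0],[0,0,0],1]]}}

```text
time: 23.3
tool_pos: [0.6205, 0.2714, 0.0142]
tool_rot: [-0.464, 0.461, -0.534, 0.536]
contact_force: [0.2, -1.0, 6.3]
gripper_width: 0.724
```

```bash
python3 - <<'E'
from h import *
from plant import manip
f=manip.grab_frame("side");cv2.imwrite("pics/s5.png",cv2.resize(f["img"][170:320,110:260],None,fx=4,fy=4))
plan(.4875,-.073,.12,-98.4)
E
```

```text
t 23.35 tcp [0.6205 0.2714 0.0142] yaw -98.3 tilt 0.21 F [-0.3 -1.3  5.6] grip 0.73 q [ 0.3   0.38  1.62 -0.    1.14  2.02]
turn y units 0.01 (-0.1 deg)  then shift units [14.41 -4.23 -3.25]  in present axes [14.4  -4.26 -3.25]
```

View pics/s5.png

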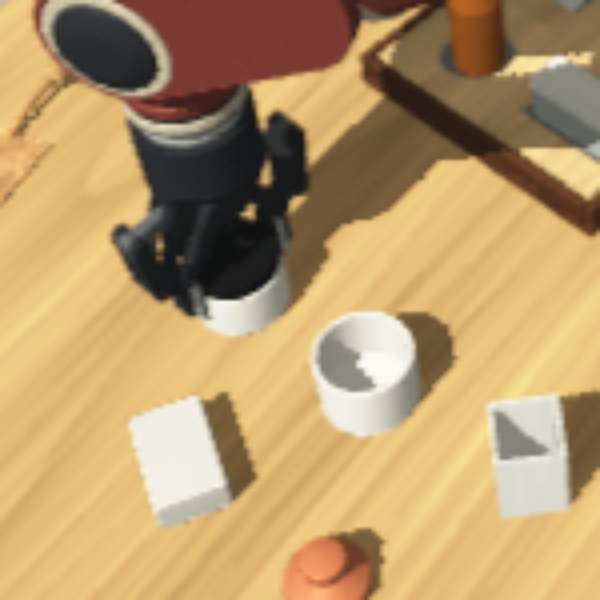

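The jar is gripped and the open jar and tin are undisturbed. I'll carry it high to the wide pocket.

Emit:
{"name": "drive_tool", "arguments": {"motion": [[[0,-0.6,0],[0,0,0],1],[[0,-1,0],[0,0,0],1],[[0,-1,0],[0,0,0],1],[[0,-1,0],[0,0,0],1],[[0.6,-1,0],[0,0,0],1],[[1,-1,-0.2],[0,0,0],1],[[1,-0.4,-0.2],[0,0,0],1],[[1,0,-0.3],[0,0,0],1],[[1,0,-0.3],[0,0,0],1],[[1,0,-0.3],[0,0,0],1],[[1,0,-0.3],[0,0,0],1],[[1,0,-0.3],[0,0,0],1]]}}

```text
time: 24.55
tool_pos: [0.5429, 0.0891, 0.1616]
tool_rot: [0.462, -0.463, 0.535, -0.535]
contact_force: [-0.1, 0.1, -2.7]
gripper_width: 0.724
```

Emit:
{"name": "drive_tool", "arguments": {"motion": [[[1,0,-0.3],[0,0,0],1],[[1,0,-0.3],[0,0,0],1],[[1,0,-0.3],[0,0,0],1],[[1,0,-0.3],[0,0,0],1],[[1,0,-0.2],[0,0,0],1],[[1,0,-0.2],[0,0,0],1],[[0.8,0,0],[0,0,0],1],[[0,0,0],[0,0,0],1],[[0,0,0],[0,0,0],1]]}}

```text
time: 25.45
tool_pos: [0.4795, -0.0722, 0.1617]
tool_rot: [0.462, -0.462, 0.536, -0.535]
contact_force: [-0.3, 0.6, -3.0]
gripper_width: 0.726
```

```bash
python3 - <<'E'
from h import *
plan(.489,-.073,.0302,-98.4)
E
```

```text
t 25.45 tcp [ 0.4795 -0.0722  0.1617] yaw -98.4 tilt 0.06 F [-0.3  0.6 -3. ] grip 0.73 q [-0.3  -0.24  2.    0.    1.38  1.41]
turn y units 0.00 (-0.0 deg)  then shift units [-0.03  5.26  0.38]  in present axes [-0.02  5.26  0.38]
```

Emit:
{"name": "drive_tool", "arguments": {"motion": [[[0,0.5,0.32],[0,0,0],1],[[0,1,0],[0,0,0],1],[[0,1,0],[0,0,0],1],[[0,1,0],[0,0,0],1],[[0,0.9,0],[0,0,0],1],[[0,0.4,0],[0,0,0],1],[[0,0.15,0],[0,0,0],1],[[0,0.06,0],[0,0,0],1],[[0,0.06,0],[0,0,0],1],[[0,0,0],[0,0,0],1],[[0,0,0],[0,0,0],1]]}}

```text
time: 26.55
tool_pos: [0.4886, -0.0738, 0.036]
tool_rot: [-0.463, 0.462, -0.535, 0.536]
contact_force: [0.2, 0.2, -2.8]
gripper_width: 0.725
```

Emit:
{"name": "drive_tool", "arguments": {"motion": [[[0,0.06,0],[0,0,0],1],[[0,0.06,0],[0,0,0],1],[[0,0,0],[0,0,0],1]]}}

```text
time: 26.85
tool_pos: [0.4877, -0.0736, 0.0318]
tool_rot: [0.462, -0.462, 0.535, -0.535]
contact_force: [0.5, -0.9, -2.1]
gripper_width: 0.729
```

Emit:
{"name": "drive_tool", "arguments": {"motion": [[[0,0.06,0],[0,0,0],1],[[0,0.06,0],[0,0,0],1],[[0,0,0],[0,0,0],1]]}}

```text
time: 27.15
tool_pos: [0.4882, -0.0737, 0.0302]
tool_rot: [0.462, -0.462, 0.535, -0.535]
contact_force: [-4.0, 0.2, 4.9]
gripper_width: 0.727
```

Contact with the floor at the expected height. Now release, rise and back off for a clear view.

Emit:
{"name": "drive_tool", "arguments": {"motion": [[[0,0,0],[0,0,0],-1],[[0,0,0],[0,0,0],-1],[[0,0,0],[0,0,0],-1],[[0,0,0],[0,0,0],-1],[[0,-0.5,0],[0,0,0],-1],[[0,-1,0],[0,0,0],-1],[[0,-1,0],[0,0,0],-1],[[0,-1,0],[0,0,0],-1],[[0,-1,0],[0,0,0],-1],[[0,-1,0],[0,0,0],-1],[[0,-1,0],[0,0,0],-1],[[0,-1,0],[0,0,0],-1]]}}

```text
time: 28.35
tool_pos: [0.4879, -0.0736, 0.2187]
tool_rot: [-0.463, 0.462, -0.535, 0.535]
contact_force: [0.4, -0.4, -0.2]
gripper_width: 0.998
```

Emit:
{"name": "drive_tool", "arguments": {"motion": [[[1,0,0],[0,0,0],-1],[[1,0,0],[0,0,0],-1],[[1,0,0],[0,0,0],-1],[[1,0,0],[0,0,0],-1],[[1,0,0],[0,0,0],-1],[[1,0,0],[0,0,0],-1],[[1,0,0],[0,0,0],-1],[[1,0,0],[0,0,0],-1],[[1,0,0],[0,0,0],-1],[[1,0,0],[0,0,0],-1],[[1,0,0],[0,0,0],-1],[[0,0,0],[0,0,0],-1]]}}

```text
time: 29.55
tool_pos: [0.4475, -0.348, 0.2175]
tool_rot: [-0.461, 0.462, -0.535, 0.536]
contact_force: [-0.4, -0.0, -0.4]
gripper_width: 0.998
```

```bash
python3 - <<'E'
from h import *
from plant import manip
print(manip.state()["tool_pos"])
objs=dict(jar=(.4875,-.0725,.050,.045),bottle=(.6055,.0153,.1,.025),sq=(.5903,-.0875,.072,.03),obl=(.5027,.0305,.04,.045))
F={n:manip.grab_frame(n) for n in("top","side")}
for n,f in F.items():
    P=cloud(f)
    for k,(x,y,h,r) in objs.items():
        m=(abs(P[...,2]-.018-h)<.007)&(np.hypot(P[...,0]-x,P[...,1]-y)<r);q=P[m]
        if len(q)>5:
            b=cv2.minAreaRect((q[:,:2]*1000).astype(np.float32));print(n,k,len(q),"top %.4f exp %.4f"%(np.median(q[:,2]),h+.016),np.round(b[0]),"d",np.round(np.array(b[0])-1000*np.array([x,y])),np.round(b[1]))
    for k,(x,y,h) in dict(ojar=(.499,.285,.046),otin=(.3755,.283,.062)).items():
        m=(abs(P[...,2]-.002-h)<.006)&(np.hypot(P[...,0]-x,P[...,1]-y)<.06);q=P[m]
        if len(q)>5:
            b=cv2.minAreaRect((q[:,:2]*1000).astype(np.float32));print(n,k,np.round(b[0]),np.round(b[1]))
cv2.imwrite("pics/fin.png",np.hstack([cv2.resize(F["top"]["img"][130:280,200:340],(400,428)),cv2.resize(F["side"]["img"][110:260,180:320],(400,428))]))
E
```

```text
[ 0.44745921 -0.34802966  0.2175306 ]
top jar 458 top 0.0667 exp 0.0660 [485. -74.] d [-2. -2.] [58. 59.]
top bottle 86 top 0.1165 exp 0.1160 [605.  14.] d [-1. -2.] [25. 22.]
top sq 113 top 0.0885 exp 0.0880 [593. -85.] d [3. 2.] [36. 29.]
top obl 333 top 0.0565 exp 0.0560 [504.  30.] d [ 1. -1.] [32. 70.]
top ojar [498. 284.] [63. 60.]
top otin [375. 282.] [43. 42.]
side jar 261 top 0.0660 exp 0.0660 [487. -72.] d [-1.  0.] [59. 62.]
side bottle 52 top 0.1164 exp 0.1160 [607.  17.] d [1. 2.] [23. 25.]
side sq 61 top 0.0876 exp 0.0880 [594. -87.] d [3. 0.] [28. 33.]
side obl 231 top 0.0558 exp 0.0560 [505.  32.] d [3. 2.] [36. 71.]
side ojar [499. 287.] [62. 62.]
side otin [376. 283.] [42. 46.]
```

View pics/fin.png

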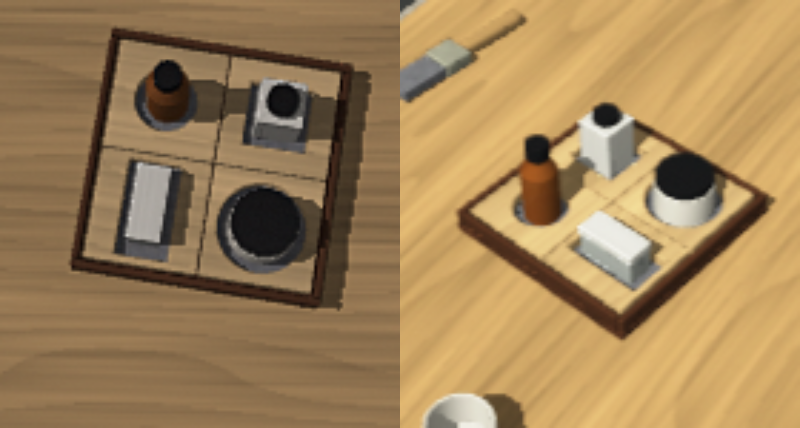

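All four containers stand upright in their own pockets at the right height, and both cameras agree. Handing in.

```bash
python3 -c "
from plant import manip
print(manip.job_done())"
```

```text
the job is handed in; nothing more can be done
None
```

All four closed containers are in their own pockets, and I handed the job in at about 30 s on the robot's clock. I placed the oblong tin, square tin, bottle and squat jar in that order, each on the first try.

- **Position and height:** both cameras show every container standing upright. Their tops are within 1 mm of the seated height, and their centres are within about 4 mm of the pocket centres.
- **Open jar and open tin:** both still stand where they started, with no shift beyond the 1–2 mm measuring error.
- **Gripper:** it was open and clear of everything, and the last reading showed no contact.
- **Forces:** contact readings at set-down were about 3 to 5 N. The oblong tin was the exception, pressed down with about 20 N plus about 11 N sideways before I released it; it still sits level and centred.

No check failed. The top and side cameras disagreed by 2–3 mm, which is about what the 2 mm calibration allows.

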